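Index the amber bottle to the pointer

TASK

Take hold of the yellow handle of the ratchet indexer and pump it in full back-and-forth strokes, one station of the dial per stroke, until the small amber bottle on the dial stands at the red pointer; then let go. Work the dial by its handle only: do not touch the dial or the bottles, and keep all three bottles standing.

Things in the scene. Friction and masses are not known exactly. Their poses are not given: they have to be found in the camera images.
- axis (a point): Vertical axis of the ratchet indexer, at the height of its dial's top (36 mm above the bench). The indexer is fixed to the bench; its place and yaw vary: a round green base, 232 mm across and 12 mm high, under a saw-toothed metal dial. Axes: z up, y from the axis towards the red pointer, x 90 degrees clockwise from that (seen from above).
- station (a point): Place on the dial's top (height 36 mm) in front of the red pointer, 60 mm from the axis, where the amber bottle has to end. The pointer is a small red arrow on a steel post at the base's edge, outside the dial, 54 to 62 mm above the bench.
- dial: Saw-toothed dial, 176 mm across its 12 teeth, top at 36 mm; 12 stations 30 degrees apart, 60 mm from the axis, parted by low black fins (top at 50 mm). Origin on the axis at bench level, z up. Each full stroke of the handle turns it 30 degrees anticlockwise seen from above; it stays where it is left, carries the bottles round, and the handle cannot turn it back.
- pump (a joint): Lever angle (rad): 0 at the back stop, 0.75 at the front stop, growing anticlockwise seen from above. A sprung pawl picks up a tooth at about 0.23 and drives the dial to the front stop, where a station stands exactly at the pointer. To catch the next tooth, bring it back below 0.15; the dial stays still meanwhile. Starts at 0 to 0.15, stays where left; takes under 6 N at the handle.
- grip (a point): On the centre line of the yellow handle, at the height to grip (80 mm). The handle is an upright round grip 22 mm in diameter, 40 to 106 mm above the bench, 130 mm from the axis on a flat steel lever that turns about it. Axes: z up, x outwards from the axis, y along the forward stroke. At lever angle 0.375 it is exactly opposite the pointer. Within 50 mm of it nothing else is taller than 50 mm.
- amber_bottle: Small squat amber-orange bottle with an amber cap, 26 mm in diameter, 38 mm tall, about 60 g, standing loose on a station of the dial, two, three or four stations short of the pointer (which one varies). Origin at the centre of its underside, z up.
- green_bottle: Green bottle with a green cap, of the same shape on another of these stations; origin at the centre of its underside, z up.
- white_bottle: White bottle with a white cap, of the same shape on another of these stations; origin at the centre of its underside, z up.
Not all that is in view belongs to the job. Of the things that look like the green_bottle, the middle-sized one is meant.

How it is judged:
On the way, in this order (a step that is already met when the one before it is completed fails the run):
1. first forward stroke of the handle (value of joint pump above 0.45 rad), for 0.05 s.
2. handle brought back (value of joint pump below 0.23 rad), for 0.05 s.
3. second forward stroke of the handle (value of joint pump above 0.45 rad), for 0.05 s.
At the end, for the whole second after the job is handed in: The amber bottle stands on the dial within 15 mm (horizontally) of the station in front of the red pointer, all three bottles stand on the dial upright within 10 degrees, and bottle and dial are at rest (horizontal distance between amber_bottle and station below 0.015 m and angle between each of amber_bottle, green_bottle, white_bottle's own z axis and vertical below 0.17 rad and height (world z) of each of amber_bottle, green_bottle, white_bottle above 0.03 m and linear speed of amber_bottle below 0.02 m/s and angular speed of dial below 0.1 rad/s); the robot touches nothing.
It fails at once if the robot touches the dial or a bottle (more than 2 N) (contact force between any of the fingers, the arm and dial above 2 N or contact force between any of the fingers, the arm and amber_bottle above 2 N or contact force between any of the fingers, the arm and green_bottle above 2 N or contact force between any of the fingers, the arm and white_bottle above 2 N).
It fails at once if a bottle is tipped over (angle between any of amber_bottle, green_bottle, white_bottle's own z axis and vertical above 0.6 rad).
It also fails if it takes over 48 s, if anything falls off the work surface, if the arm or the gripper's body presses on something with over 40 N, if the wrist force passes 120 N, or if a joint passes its speed limit or range.

ROBOT

A 7-joint arm with a two-finger parallel gripper is mounted at the origin on the work surface. World frame = base frame: x ahead of the robot, y to its left, z up, the work surface at z = 0. Lengths are in m, angles in rad, forces in N, time in s.
With the tool pointing down it reaches from about 0.425 to 0.875 m from the base axis. Payload 4.7 kg.
Tool frame: the origin (TCP) lies at the very end of the fingers, on their centre line; the grasp point (between the pads) lies 19 mm behind it; x points along the fingers, z is the direction in which the jaws open and shut, and the axes are right-handed (so a half turn about x gives the same grasp; the last joint's range is limited). The gripper opens to 87 mm and grips with 3 to 60 N. Pads are 19 mm wide; open, the fingers measure 117 mm over their backs; the gripper's body (75 mm by 190 mm) begins 51 mm behind the grasp point.
Start: joints at [-1.089, 0.321, -0.07, 1.45, 0.023, 1.371, -0.057], TCP at [0.293, 0.58, 0.183] pointing down, gripper open.
Joint ranges: [-2.86, 2.86], [-0.3, 2.09], [-1.38, 1.24], [0.06, 2.45], [-1.56, 4.7], [0.09, 2.05], [-2.69, 2.69]. Speed limits (rad/s): [2.57, 2.57, 3.14, 3.14, 3.14, 3.14, 3.14].

INTERFACE

Orientations are given as a rotation vector (axis times angle).
In Python, from bench import * gives the robot as it stands.
- The arm moves only by the shell command python3 -m handwheel 'ROWS' [OPENING] [FORCE]. ROWS is JSON, a list of rows, each an object with "xyz": the shift along the world's x, y, z in cm, a list of three; "angular": the turn, a rotation vector about the world's x, y, z in degrees, a list of three. A call has 1 to 5 rows; each row shifts and turns the pose as measured when the row begins; what a row does not reach is not made up. A row lasts 1/12 s, in which the tool goes at most 41.7 mm and 7.16 degrees, less where a joint would pass 70% of its speed; a pose out of reach is approached as far as the arm can. A call with a gripper value outside its range is refused whole. OPENING is the finger opening in cm, from 0 to 8.7, set as the call begins (- or left out, the last holds). The fingers move at their own pace and stop on an object; FORCE is the grip in N (left out, the last holds). Time passes only in rows, so rows that do not move let the fingers close. It gives the time, the measured TCP pose, the force and the opening at its end, in the units of the state.
- get_state(): the state, without advancing time (a new reading comes with each control period).
- get_image(name): name is "scene" or "top" or "wrist"; returns a dict with "pixels" (480x640x3 uint8, blue, green, red), "K" (3x3 intrinsics, pixels), "cam_to_world" (4x4, takes a point from camera to world coordinates). Camera axes: x right, y down, z forward; pixel columns grow to the right and rows downward; lengths in m; the calibration is good to about 2 mm. A picture is of the moment at which its call begins. There is no depth.
- close_job(): hands the job in, once; it reports no verdict.
The state is a dict: "time": time; "joint_positions": joint angles; "qd": joint speeds; "joint_torque": joint torques, N m; "position": TCP position; "tool_rot": TCP orientation; "ft_force": force on the tool from outside, world axes, zero at the start; "torque": the same for the moment, N m; "grip_width": opening from 0.0 (shut) to 1.0 (fully open).
Only numpy, scipy, OpenCV 4.12 (cv2) and the standard library are available. Lean on these libraries where they do the work, as an engineer would, in place of code of your own. Each camera call takes 0.05 s, during which the arm holds its last target.

## Working session

There is one attempt and no reset: what is moved stays moved. The work goes in short steps, Python scripts to look and compute and a shell command to move; the robot and the scene stay as the last step left them, time stands still between calls to the robot, and variables do not carry over. Pictures are saved under pics/ and viewed, and the job is handed in when it is done.

```bash
mkdir -p pics; ls
python3 - <<'E'
from bench import *
import cv2,numpy as np
s=get_state(); print(s)
for n in ["scene","top","wrist"]:
    d=get_image(n); cv2.imwrite(f"pics/{n}0.png",d["pixels"]); print(n,d["K"],d["cam_to_world"])
E
```

```text
pics
{'time': 0.0, 'joint_positions': array([-1.08891404,  0.32183671, -0.0700438 ,  1.45163531,  0.0226089 ,
        1.37078962, -0.05692242]), 'qd': array([ 0.00180356, -0.0004155 , -0.00098049, -0.00013324, -0.00062717,
       -0.00048185,  0.00082177]), 'joint_torque': array([-6.43753697e-05, -4.91278303e+01, -4.03972026e-01, -3.12526309e+01,
       -6.38717436e-02,  4.38043533e-02,  1.79892613e-04]), 'position': array([0.29289061, 0.57959209, 0.18237228]), 'tool_rot': array([-0.8591739 ,  1.39648343,  0.85739705]), 'ft_force': array([ 0.87808077, -0.59612317, -0.6531734 ]), 'torque': array([-0.00844828, -0.03909102, -0.00726357]), 'grip_width': 0.9977414896484131}
scene [[543.45859011   0.         317.79705292]
 [  0.         543.45859011 242.42774364]
 [  0.           0.           1.        ]] [[-0.35618706  0.50651543 -0.78522156  1.23293419]
 [ 0.93434094  0.20361821 -0.29248356  0.28720438]
 [ 0.01173797 -0.83784351 -0.54578427  0.49201062]
 [ 0.          0.          0.          1.        ]]
top [[504.7943502    0.         322.57386935]
 [  0.         504.7943502  235.44986986]
 [  0.           0.           1.        ]] [[-0.01999522 -0.9970513   0.07408707  0.57623144]
 [-0.99945087  0.02189163  0.02487394  0.04987746]
 [-0.02642248 -0.07354903 -0.99694152  0.79342001]
 [ 0.          0.          0.          1.        ]]
wrist [[344.41907277   0.         315.91749092]
 [  0.         344.41907277 239.69315501]
 [  0.           0.           1.        ]] [[ 0.45014222  0.86646182  0.21590715  0.23400497]
 [ 0.89295628 -0.43650555 -0.1099636   0.61055134]
 [-0.00103459  0.24229491 -0.9702021   0.38400479]
 [ 0.          0.          0.          1.        ]]
```

View pics/top0.png

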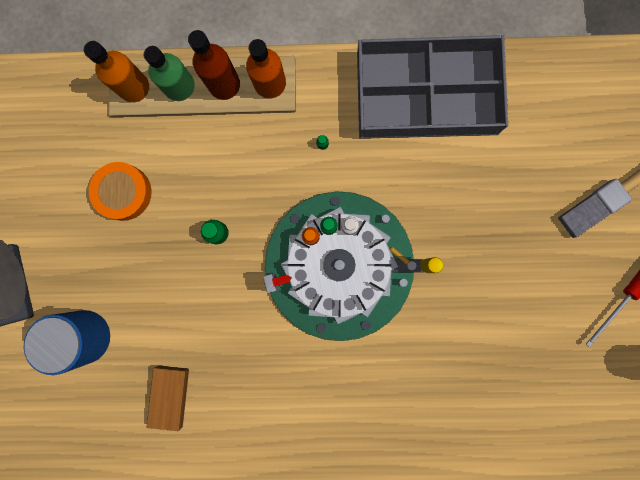

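View pics/scene0.png

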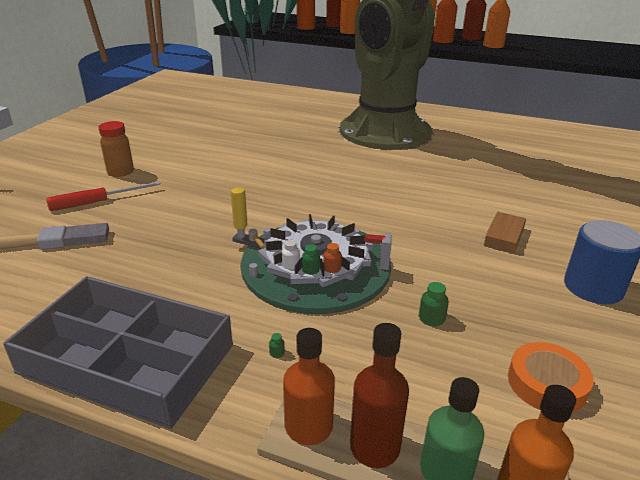

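```bash
cat > h.py <<'E'
from bench import *
import cv2,numpy as np
def px2w(d,u,v,z):
    K=np.array(d["K"]);T=np.array(d["cam_to_world"])
    r=T[:3,:3]@np.linalg.inv(K)@np.array([u,v,1.]);o=T[:3,3]
    return o+r*(z-o[2])/r[2]
def w2px(d,p):
    T=np.linalg.inv(np.array(d["cam_to_world"]));q=T[:3,:3]@np.array(p)+T[:3,3];q=np.array(d["K"])@q
    return q[:2]/q[2]
def blob(img,lo,hi,roi):
    x0,y0,x1,y1=roi;h=cv2.cvtColor(img,cv2.COLOR_BGR2HSV)[y0:y1,x0:x1]
    m=cv2.inRange(h,lo,hi);n,l,st,c=cv2.connectedComponentsWithStats(m)
    i=1+np.argmax(st[1:,4]);return c[i]+[x0,y0],st[i]
E
python3 - <<'E'
from h import *
d=get_image("top");im=d["pixels"]
hsv=cv2.cvtColor(im,cv2.COLOR_BGR2HSV)
m=cv2.inRange(hsv,(65,60,30),(95,255,130));m[:,:255]=0;m[:,425:]=0;m[:185]=0
cs,_=cv2.findContours(m,cv2.RETR_EXTERNAL,cv2.CHAIN_APPROX_NONE)
c=max(cs,key=cv2.contourArea)[:,0,:]
P=np.array([px2w(d,u,v,.012)[:2] for u,v in cv2.convexHull(c)[:,0,:]])
ctr,r=cv2.minEnclosingCircle(P.astype(np.float32));print("base",ctr,r)
e=cv2.fitEllipse(cv2.convexHull(c));print(e,px2w(d,*e[0],.012))
y,_=blob(im,(22,150,100),(35,255,255),(410,240,460,290));h=px2w(d,*y,.106);print("handle",y,_,h)
r_,s_=blob(im,(0,150,80),(6,255,255),(260,265,300,295));pt=px2w(d,*r_,.062);print("pointer",r_,s_,pt)
C=px2w(d,*e[0],.012)[:2]
for n,q in dict(hub=(339.5,265),).items(): print(n,px2w(d,*q,.04))
for n,q in dict(amber=(311,236),green=(329,226),white=(351,225)).items():
    p=px2w(d,*q,.074)[:2]-C;print(n,np.hypot(*p),np.degrees(np.arctan2(p[1],p[0])))
for n,p in dict(handle=h,pointer=pt).items():
    p=p[:2]-C;print(n,np.hypot(*p),np.degrees(np.arctan2(p[1],p[0])))
cv2.imwrite("pics/crop0.png",cv2.resize(im[180:350,250:460],None,fx=3.5,fy=3.5,interpolation=cv2.INTER_CUBIC))
E
```

```text
base (0.5887348651885986, 0.045246224850416183) 0.114693284034729
((339.1595153808594, 255.6391143798828), (126.65889739990234, 144.33953857421875), 92.00647735595703) [0.60243078 0.04434236 0.012     ]
handle [435.17297297 264.68648649] [ 18  17  15  16 185] [ 0.58434036 -0.0844503   0.106     ]
pointer [281.00729927 279.96350365] [ 12  10  19  11 137] [0.56732793 0.12957764 0.062     ]
hub [0.58754649 0.04434644 0.04      ]
amber 0.04821653612141403 56.17722309273399
green 0.04296949728484347 19.038102104050502
white 0.04488240327718557 -22.889426892514138
handle 0.13005696196239747 -97.9955477154188
pointer 0.09218060152232455 112.38356880403488
```

View pics/crop0.png

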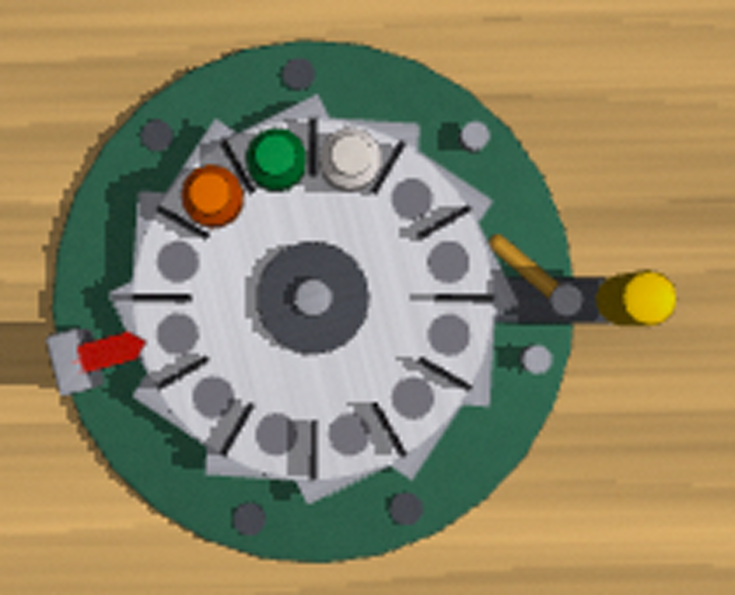

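Candidates for what I need, in top-view pixels:
- **Yellow handle:** (435,265), the only yellow upright. The screwdriver at (635,285) is red and the wooden-handled tool is at (600,205).
- **Amber bottle:** (311,236) on the dial. The orange ring (119,191) and the tall orange bottles (120,75) and (265,70) are off the dial.
- **Green bottle:** (329,226) on the dial, the middle-sized one. The smaller is at (322,142) and the larger at (214,232).

The close crop shows the amber bottle two stations before the pointer, so it needs two strokes.

```bash
cat >> h.py <<'E'
from scipy.spatial.transform import Rotation as Ro
C=np.array([.588,.0448])
def rep():
    s=get_state();R=Ro.from_rotvec(s["tool_rot"]).as_matrix()
    p=s["position"];q=p[:2]-C
    print("t",round(s["time"],2),"pos",p.round(4),"xax",R[:,0].round(3),"jaw ang",round(float(np.degrees(np.arctan2(R[1,2],R[0,2]))),1),
     "r",np.hypot(*q).round(4),"ang",np.degrees(np.arctan2(q[1],q[0])).round(2),"F",s["ft_force"].round(1),"w",round(s["grip_width"],3),"j",s["joint_positions"].round(2))
E
python3 -c "
from h import *
rep()"
```

```text
t 0.2 pos [0.293  0.5799 0.1828] xax [-0.    -0.001 -1.   ] jaw ang 63.2 r 0.611 ang 118.87 F [-0.5 -0.1  0.1] w 1.003 j [-1.09  0.32 -0.07  1.45  0.02  1.37 -0.06]
```

```bash
python3 -m handwheel '[{"xyz":[0,0,3],"angular":[0,0,0]},{"xyz":[1.6,-3.6,0],"angular":[0,0,-4]},{"xyz":[1.6,-3.6,0],"angular":[0,0,-4]},{"xyz":[1.6,-3.6,0],"angular":[0,0,-4]},{"xyz":[1.6,-3.6,0],"angular":[0,0,-4]}]' 8.7 20; python3 -c "
from h import *
rep()"
```

```text
time: 0.62
position: [0.3487, 0.4409, 0.2104]
tool_rot: [-0.647, 1.477, 0.654]
ft_force: [1.3, 0.1, -0.2]
grip_width: 0.999
t 0.62 pos [0.3487 0.4409 0.2104] xax [-0.008  0.002 -1.   ] jaw ang 47.7 r 0.4628 ang 121.15 F [ 1.3  0.1 -0.2] w 0.999 j [-0.96  0.12  0.02  1.63 -0.01  1.39 -0.11]
```

```bash
for i in 1; do :; done; python3 -m handwheel '[{"xyz":[1.7,-3.6,0],"angular":[0,0,-4]},{"xyz":[1.7,-3.6,0],"angular":[0,0,-4]},{"xyz":[1.7,-3.6,0],"angular":[0,0,-4]},{"xyz":[1.7,-3.6,0],"angular":[0,0,-4]},{"xyz":[1.7,-3.6,0],"angular":[0,0,-4]}]'; python3 -m handwheel '[{"xyz":[1.7,-3.6,0],"angular":[0,0,-4]},{"xyz":[1.7,-3.6,0],"angular":[0,0,-4]},{"xyz":[1.7,-3.6,0],"angular":[0,0,-4]},{"xyz":[1.7,-3.6,0],"angular":[0,0,-4]},{"xyz":[1.7,-3.6,0],"angular":[0,0,-4]}]'; python3 -c "
from h import *
rep()"
```

```text
time: 1.03
position: [0.4348, 0.2519, 0.2103]
tool_rot: [-0.361, 1.544, 0.373]
ft_force: [0.9, 0.2, -0.5]
grip_width: 1.001
time: 1.45
position: [0.5213, 0.0624, 0.211]
tool_rot: [-0.071, 1.57, 0.087]
ft_force: [1.2, 0.6, -0.3]
grip_width: 0.994
t 1.45 pos [0.5213 0.0624 0.211 ] xax [-0.001  0.01  -1.   ] jaw ang 5.8 r 0.0689 ang 165.2 F [ 1.2  0.6 -0.3] w 0.994 j [-0.56  0.03  0.41  1.73 -0.02  1.38 -0.04]
```

Remaining: (+6.3, -14.7) cm and about -7°.

```bash
python3 -m handwheel '[{"xyz":[1.6,-3.6,0],"angular":[0,0,-2]},{"xyz":[1.6,-3.6,0],"angular":[0,0,-2]},{"xyz":[1.6,-3.6,0],"angular":[0,0,-2]},{"xyz":[1.2,-3.3,0],"angular":[0,0,-1]},{"xyz":[0,0,0],"angular":[0,0,0]}]'
python3 - <<'E'
from h import *
rep()
for n in("wrist","scene"): cv2.imwrite(f"pics/{n}1.png",get_image(n)["pixels"])
E
```

```text
time: 1.87
position: [0.5836, -0.0968, 0.2116]
tool_rot: [0.037, 1.567, -0.029]
ft_force: [-1.9, -1.9, 0.5]
grip_width: 0.997
t 1.87 pos [ 0.5836 -0.0968  0.2116] xax [ 0.003  0.005 -1.   ] jaw ang -2.4 r 0.1416 ang -91.78 F [-1.9 -1.9  0.5] w 0.997 j [-0.37  0.2   0.57  1.58 -0.11  1.39  0.17]
```

View pics/wrist1.png

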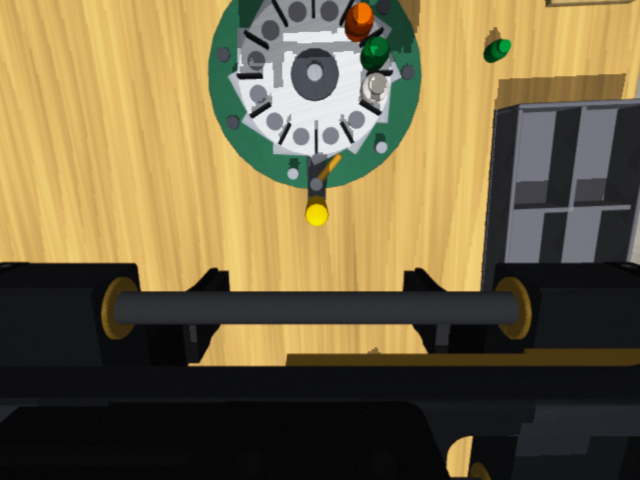

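The wrist view shows the yellow handle at (317,214), with the fingers still above and outside it. I'll cross-check its position.

Run:
```python
from h import *
d=get_image("wrist")
q,s=blob(d["pixels"],(22,150,100),(35,255,255),(290,190,345,240));print(q,s,px2w(d,*q,.105))
rep()
```

```text
[317.76590909 222.71590909] [ 16  21  24  24 440] [ 0.58482315 -0.08237291  0.105     ]
t 2.02 pos [ 0.5829 -0.0867  0.2112] xax [ 0.002  0.011 -1.   ] jaw ang -1.8 r 0.1316 ang -92.2 F [-0. -0.  0.] w 0.998 j [-0.37  0.19  0.56  1.59 -0.11  1.39  0.17]
```

```bash
python3 -m handwheel '[{"xyz":[0.1,0.3,-3],"angular":[0,0,0]},{"xyz":[0,0,-3],"angular":[0,0,0]},{"xyz":[0,0,-3],"angular":[0,0,0]},{"xyz":[0,0,-3],"angular":[0,0,0]},{"xyz":[0,0,0],"angular":[0,0,0]}]'
python3 - <<'E'
from h import *
rep()
d=get_image("wrist");cv2.imwrite("pics/wrist2.png",d["pixels"])
cv2.imwrite("pics/scene2.png",get_image("scene")["pixels"])
rep()
E
```

```text
time: 2.43
position: [0.5848, -0.0698, 0.0898]
tool_rot: [0.025, 1.563, 0.005]
ft_force: [-0.4, 0.2, -0.2]
grip_width: 0.999
t 2.43 pos [ 0.5848 -0.0698  0.0898] xax [ 0.008  0.019 -1.   ] jaw ang -0.8 r 0.1147 ang -91.62 F [-0.4  0.2 -0.2] w 0.999 j [-0.37  0.27  0.53  1.75 -0.17  1.16  0.2 ]
t 2.53 pos [ 0.5887 -0.0706  0.0953] xax [ 0.016  0.019 -1.   ] jaw ang -0.8 r 0.1154 ang -89.64 F [ 1.  -0.6  0.7] w 0.996 j [-0.37  0.27  0.53  1.74 -0.17  1.16  0.2 ]
```

View pics/wrist2.png

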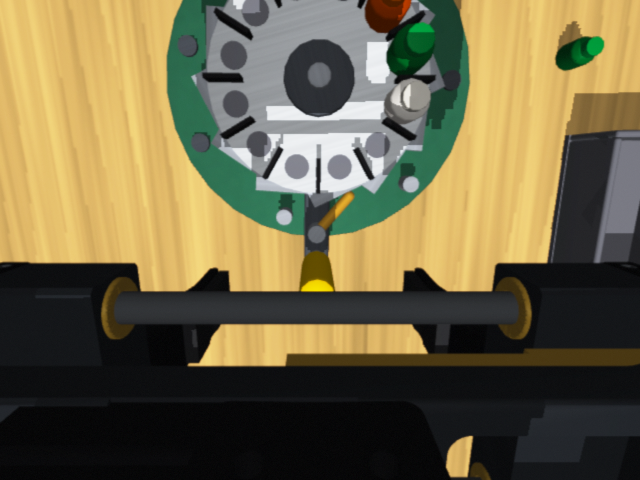

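View pics/scene2.png

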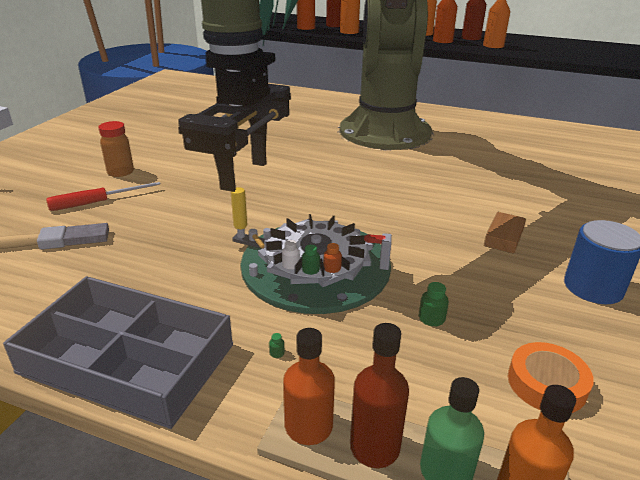

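The handle is between the jaws sideways, at (317,285), but the tool has drifted about 13 mm inwards. I'll correct that before going lower.

```bash
python3 -m handwheel '[{"xyz":[-0.3,-1.0,0],"angular":[0,-0.5,0]},{"xyz":[0,0,0],"angular":[0,0,0]}]'
python3 - <<'E'
from h import *
rep();get_image("top");rep()
E
```

```text
time: 2.7
position: [0.5881, -0.0799, 0.0994]
tool_rot: [0.023, 1.54, 0.008]
ft_force: [-0.3, -1.1, -1.1]
grip_width: 0.998
t 2.7 pos [ 0.5881 -0.0799  0.0994] xax [ 0.031  0.019 -0.999] jaw ang -0.6 r 0.1247 ang -89.97 F [-0.3 -1.1 -1.1] w 0.998 j [-0.36  0.25  0.54  1.75 -0.17  1.15  0.22]
t 2.75 pos [ 0.5892 -0.0784  0.1   ] xax [ 0.032  0.021 -0.999] jaw ang -0.5 r 0.1232 ang -89.42 F [1.7 1.4 0.3] w 1.001 j [-0.36  0.25  0.54  1.75 -0.17  1.15  0.22]
```

```bash
python3 -m handwheel '[{"xyz":[-0.3,-0.5,0],"angular":[-1.2,1.8,0]},{"xyz":[0,0,-1],"angular":[0,0,0]},{"xyz":[0,0,-1],"angular":[0,0,0]},{"xyz":[0,0,0],"angular":[0,0,0]}]'
python3 - <<'E'
from h import *
rep();d=get_image("wrist");cv2.imwrite("pics/wrist3.png",d["pixels"]);rep()
E
```

```text
time: 3.08
position: [0.5904, -0.0837, 0.0849]
tool_rot: [0.009, 1.558, -0.006]
ft_force: [-0.1, -0.7, 0.0]
grip_width: 1.001
t 3.08 pos [ 0.5904 -0.0837  0.0849] xax [ 0.013  0.002 -1.   ] jaw ang -0.6 r 0.1285 ang -88.95 F [-0.1 -0.7  0. ] w 1.001 j [-0.36  0.29  0.54  1.74 -0.16  1.14  0.22]
t 3.13 pos [ 0.5906 -0.0839  0.0855] xax [ 0.013  0.002 -1.   ] jaw ang -0.6 r 0.1287 ang -88.86 F [-0.6 -0.  -0.2] w 1.001 j [-0.36  0.29  0.54  1.74 -0.16  1.14  0.22]
```

View pics/wrist3.png

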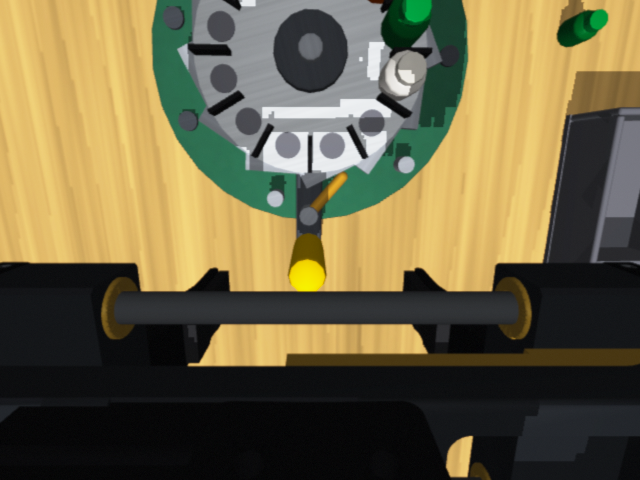

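The handle top is at (307,277), centred between the fingers to within a few mm. I'll finish the descent.

```bash
python3 -m handwheel '[{"xyz":[-0.6,0,-1],"angular":[0,0.7,0]},{"xyz":[-0.2,0,-1],"angular":[0,0,0]},{"xyz":[0,0,-0.6],"angular":[0,0,0]},{"xyz":[0,0,0],"angular":[0,0,0]}]'
python3 - <<'E'
from h import *
rep();d=get_image("wrist")
q,s=blob(d["pixels"],(22,150,100),(35,255,255),(270,200,345,300));print(q,s);rep()
E
```

```text
time: 3.47
position: [0.5811, -0.0839, 0.0568]
tool_rot: [0.01, 1.571, -0.007]
ft_force: [0.3, -0.7, 0.0]
grip_width: 0.999
t 3.47 pos [ 0.5811 -0.0839  0.0568] xax [-0.     0.003 -1.   ] jaw ang -0.6 r 0.1289 ang -93.06 F [ 0.3 -0.7  0. ] w 0.999 j [-0.35  0.31  0.53  1.78 -0.18  1.1   0.23]
[323.36464088 270.97030387] [  33   43   42   49 1448]
t 3.52 pos [ 0.5813 -0.084   0.0572] xax [ 0.     0.002 -1.   ] jaw ang -0.6 r 0.129 ang -92.99 F [-0.2 -0.7 -0.4] w 0.998 j [-0.35  0.31  0.53  1.78 -0.18  1.1   0.23]
```

```bash
python3 -m handwheel '[{"xyz":[0.2,0,0.4],"angular":[0,0,0]},{"xyz":[0,0,0],"angular":[0,0,0]},{"xyz":[0,0,0],"angular":[0,0,0]},{"xyz":[0,0,0],"angular":[0,0,0]},{"xyz":[0,0,0],"angular":[0,0,0]}]' 1.5 15; python3 -m handwheel '[{"xyz":[0,0,0],"angular":[0,0,0]},{"xyz":[0,0,0],"angular":[0,0,0]},{"xyz":[0,0,0],"angular":[0,0,0]},{"xyz":[0,0,0],"angular":[0,0,0]},{"xyz":[0,0,0],"angular":[0,0,0]}]'
python3 - <<'E'
from h import *
rep();d=get_image("wrist");cv2.imwrite("pics/wrist4.png",d["pixels"]);d=get_image("scene");cv2.imwrite("pics/scene4.png",d["pixels"][100:340,120:440].repeat(2,0).repeat(2,1))
E
```

```text
time: 3.93
position: [0.5845, -0.0841, 0.0625]
tool_rot: [0.01, 1.569, -0.007]
ft_force: [1.3, -0.4, 0.1]
grip_width: 0.707
time: 4.35
position: [0.585, -0.0841, 0.0631]
tool_rot: [0.01, 1.568, -0.007]
ft_force: [0.1, -0.5, 0.1]
grip_width: 0.32
t 4.35 pos [ 0.585  -0.0841  0.0631] xax [ 0.003  0.002 -1.   ] jaw ang -0.6 r 0.129 ang -91.32 F [ 0.1 -0.5  0.1] w 0.32 j [-0.35  0.31  0.53  1.77 -0.18  1.11  0.23]
```

View pics/scene4.png

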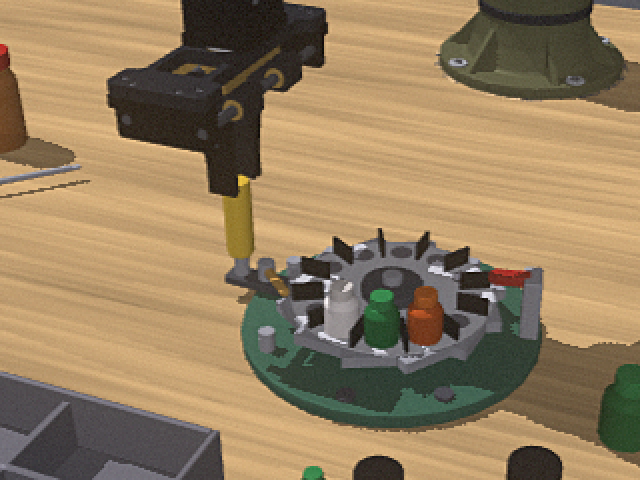

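Run:
```python
from h import *
d=get_image("scene")
for p in [(.585,-.084,.063),(.605,-.084,.063),(.5845,-.0838,.106),(.5845,-.0838,.04),(.5845,-.0838,.08)]: print(p,(w2px(d,p)-[120,100])*2)
rep()
```

```text
(0.585, -0.084, 0.063) [241.03516043 228.27021182]
(0.605, -0.084, 0.063) [228.86676028 240.38116867]
(0.5845, -0.0838, 0.106) [237.85974337 179.1382454 ]
(0.5845, -0.0838, 0.04) [243.45895    253.07829213]
(0.5845, -0.0838, 0.08) [240.12264499 209.02088104]
t 4.5 pos [ 0.585  -0.0841  0.0631] xax [ 0.003  0.002 -1.   ] jaw ang -0.6 r 0.129 ang -91.31 F [ 1.2 -0.8  0.1] w 0.234 j [-0.35  0.31  0.53  1.77 -0.18  1.11  0.23]
```

View pics/wrist4.png

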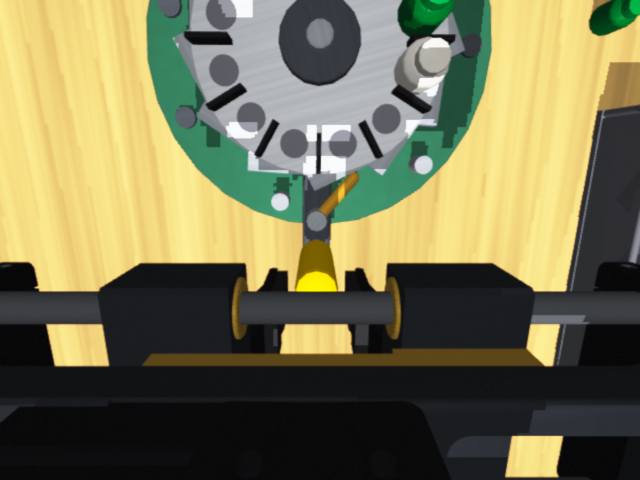

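```bash
python3 -m handwheel '[{"xyz":[0,0,0],"angular":[0,0,0]},{"xyz":[0,0,0],"angular":[0,0,0]},{"xyz":[0,0,0],"angular":[0,0,0]},{"xyz":[0,0,0],"angular":[0,0,0]}]'
python3 - <<'E'
from h import *
rep();d=get_image("scene");rep();cv2.imwrite("pics/scene5.png",cv2.resize(d["pixels"][100:260,140:340],None,fx=4,fy=3.75,interpolation=cv2.INTER_CUBIC))
w=get_image("wrist");
for z in(.063,.08,.1): print(w2px(w,(.585,-.084,z)))
E
```

```text
time: 4.83
position: [0.585, -0.0842, 0.0631]
tool_rot: [0.01, 1.568, -0.007]
ft_force: [-0.0, 0.1, 0.4]
grip_width: 0.233
t 4.83 pos [ 0.585  -0.0842  0.0631] xax [ 0.003  0.002 -1.   ] jaw ang -0.6 r 0.129 ang -91.32 F [-0.   0.1  0.4] w 0.233 j [-0.35  0.31  0.53  1.77 -0.18  1.11  0.23]
t 4.88 pos [ 0.585  -0.0842  0.0631] xax [ 0.003  0.002 -1.   ] jaw ang -0.6 r 0.129 ang -91.32 F [0.1 0.3 0.3] w 0.235 j [-0.35  0.31  0.53  1.77 -0.18  1.11  0.23]
[316.21267884 265.51621287]
[316.34002167 274.87539574]
[316.52044765 288.13597598]
```

View pics/scene5.png

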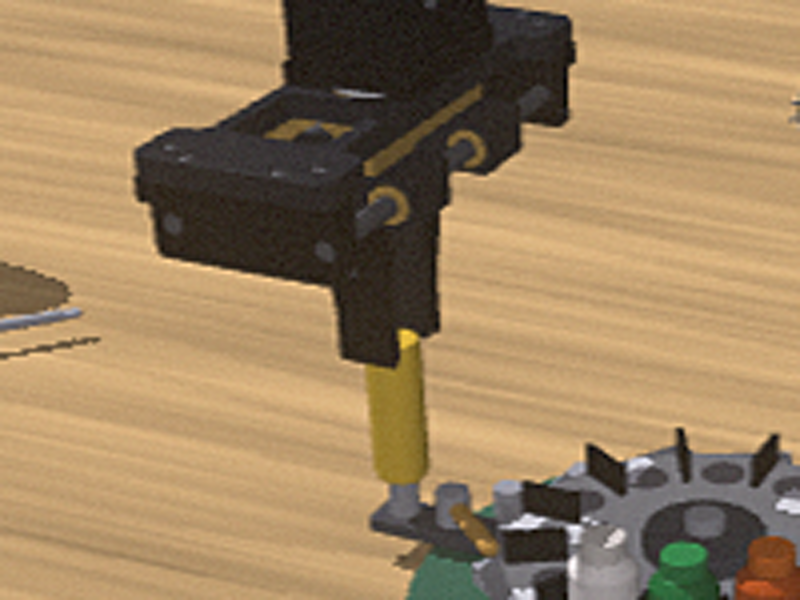

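Run:
```python
from h import *
d=get_image("scene")
for z in(.063,.08,.09,.1,.11): 
  for x in (.585,.598,.61,.57): print(z,x,w2px(d,(x,-.084,z)).round(0),end=' ')
  print()
# tip in wrist image
w=get_image("wrist"); im=w["pixels"]; cv2.imwrite("pics/w5.png",cv2.resize(im[220:400,200:440],None,fx=3.3,fy=3.3))
print(w["cam_to_world"].round(3) if hasattr(w["cam_to_world"],'round') else w["cam_to_world"])
```

```text
0.063 0.585 [241. 214.] 0.063 0.598 [237. 218.] 0.063 0.61 [233. 222.] 0.063 0.57 [245. 210.] 
0.08 0.585 [240. 205.] 0.08 0.598 [236. 208.] 0.08 0.61 [232. 212.] 0.08 0.57 [244. 200.] 
0.09 0.585 [239. 199.] 0.09 0.598 [235. 203.] 0.09 0.61 [232. 206.] 0.09 0.57 [244. 195.] 
0.1 0.585 [239. 193.] 0.1 0.598 [235. 197.] 0.1 0.61 [231. 200.] 0.1 0.57 [243. 189.] 
0.11 0.585 [238. 187.] 0.11 0.598 [234. 191.] 0.11 0.61 [231. 195.] 0.11 0.57 [243. 183.] 
[[ 1.    -0.011  0.001  0.585]
 [-0.01  -0.971 -0.239 -0.018]
 [ 0.003  0.239 -0.971  0.265]
 [ 0.     0.     0.     1.   ]]
```

View pics/w5.png

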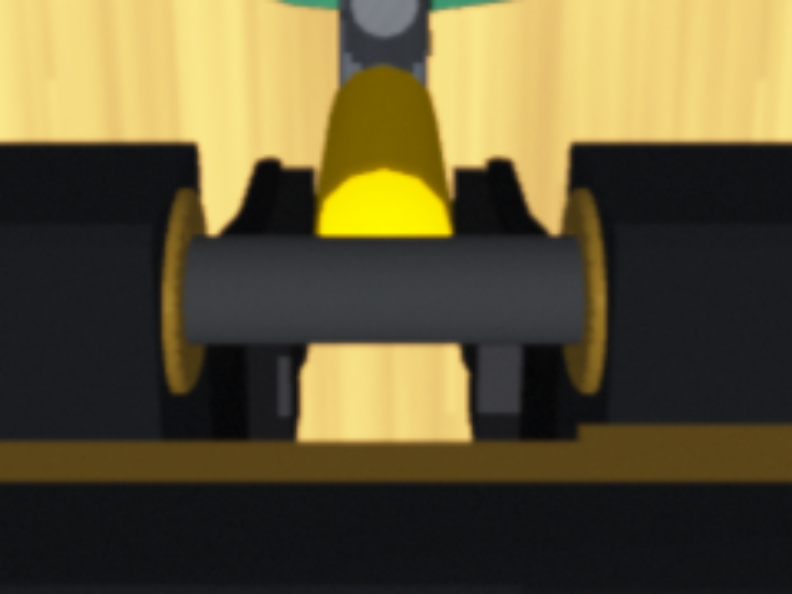

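Run:
```python
from h import *
d=get_image("scene")
for z in(.12,.133,.145,.16,.17):
  print(z,w2px(d,(.68,-.0465,z)).round(0),w2px(d,(.68,-.1215,z)).round(0),w2px(d,(.64,-.0465,z)).round(0))
t=get_image("top");cv2.imwrite("pics/top5.png",cv2.resize(t["pixels"][150:390,240:560],None,fx=2.5,fy=2.5))
```

```text
0.12 [230. 216.] [182. 205.] [243. 202.]
0.133 [229. 207.] [181. 197.] [243. 194.]
0.145 [228. 199.] [180. 189.] [242. 186.]
0.16 [227. 189.] [178. 179.] [242. 177.]
0.17 [227. 182.] [177. 173.] [241. 170.]
```

View pics/top5.png

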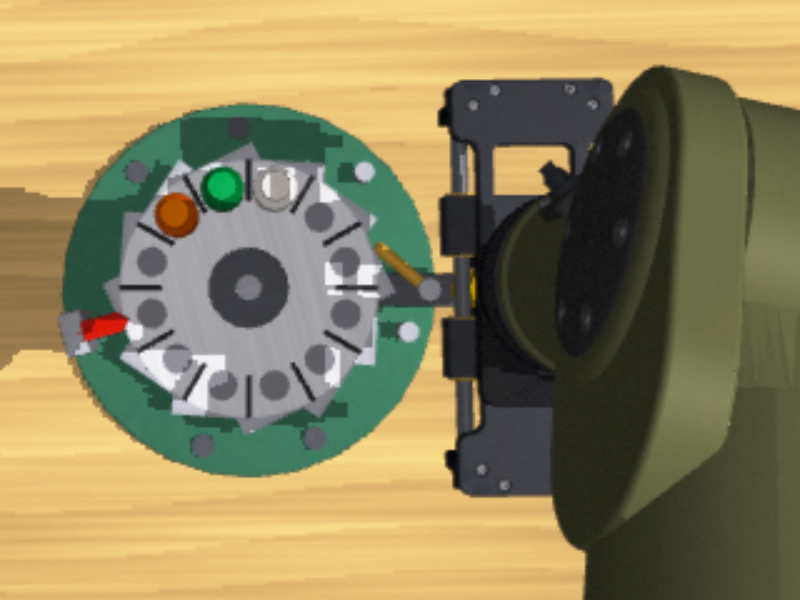

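Two cameras put the drawn fingertips near z≈0.10, with only the top of the handle between them, although the reported TCP is 0.063. The jaws have stalled at 20 mm. I'll open slightly, lower to a depth that is safe under either reading, and look again.

```bash
python3 -m handwheel '[{"xyz":[0,0,0],"angular":[0,0,0]},{"xyz":[0,0,0],"angular":[0,0,0]},{"xyz":[0,0,0],"angular":[0,0,0]},{"xyz":[0,0,-0.6],"angular":[0,0,0]},{"xyz":[0,0,-0.6],"angular":[0,0,0]}]' 4.5; python3 -m handwheel '[{"xyz":[0,0,0],"angular":[0,0,0]}]'
python3 - <<'E'
from h import *
rep();d=get_image("scene");rep();cv2.imwrite("pics/scene6.png",cv2.resize(d["pixels"][100:260,140:340],None,fx=4,fy=3.75,interpolation=cv2.INTER_CUBIC))
E
```

```text
time: 5.55
position: [0.5861, -0.0842, 0.0516]
tool_rot: [0.01, 1.565, -0.006]
ft_force: [-0.3, 0.8, 0.2]
grip_width: 0.488
time: 5.63
position: [0.5851, -0.0841, 0.0501]
tool_rot: [0.01, 1.567, -0.006]
ft_force: [-0.1, 0.1, 0.5]
grip_width: 0.502
t 5.63 pos [ 0.5851 -0.0841  0.0501] xax [ 0.004  0.002 -1.   ] jaw ang -0.6 r 0.1289 ang -91.28 F [-0.1  0.1  0.5] w 0.502 j [-0.35  0.32  0.53  1.78 -0.18  1.09  0.24]
t 5.68 pos [ 0.5852 -0.0841  0.0504] xax [ 0.004  0.002 -1.   ] jaw ang -0.6 r 0.1289 ang -91.24 F [ 0.  -1.  -0.4] w 0.506 j [-0.35  0.32  0.53  1.78 -0.18  1.09  0.24]
```

View pics/scene6.png

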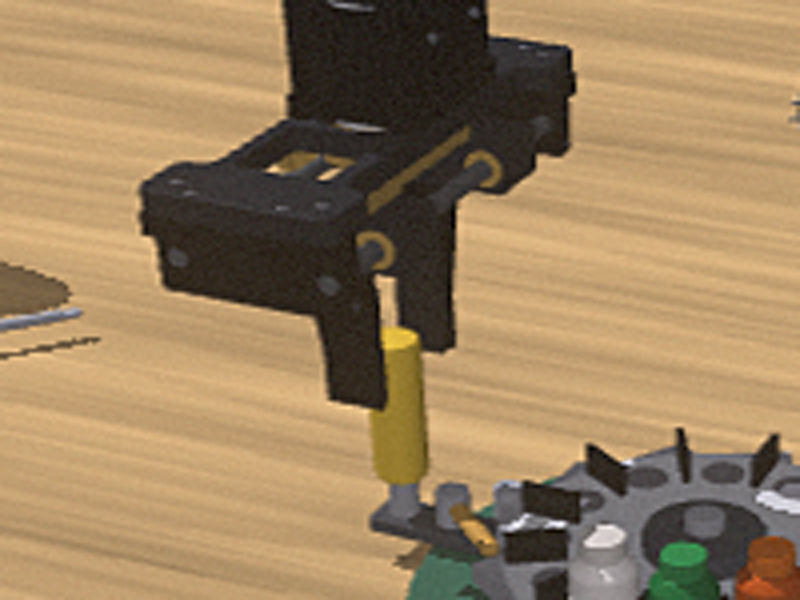

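The new view confirms it. The fingertips at (355,405) and (438,350) in the crop correspond to z≈0.087, so the reported TCP z reads about 36 mm low compared with the cameras. I'll lower another 2.4 cm in small steps while watching the force.

```bash
python3 -m handwheel '[{"xyz":[0,0,-0.6],"angular":[0,0,0]},{"xyz":[0,0,-0.6],"angular":[0,0,0]},{"xyz":[0,0,0],"angular":[0,0,0]}]'
python3 - <<'E'
from h import *
rep();d=get_image("scene");cv2.imwrite("pics/scene7.png",cv2.resize(d["pixels"][100:260,140:340],None,fx=4,fy=3.75,interpolation=cv2.INTER_CUBIC))
rep()
E
```

```text
time: 5.93
position: [0.5852, -0.0841, 0.0371]
tool_rot: [0.01, 1.567, -0.007]
ft_force: [-0.8, -0.3, -0.1]
grip_width: 0.517
t 5.93 pos [ 0.5852 -0.0841  0.0371] xax [ 0.004  0.002 -1.   ] jaw ang -0.6 r 0.129 ang -91.25 F [-0.8 -0.3 -0.1] w 0.517 j [-0.34  0.34  0.53  1.79 -0.19  1.06  0.24]
t 5.98 pos [ 0.5854 -0.0842  0.0376] xax [ 0.004  0.002 -1.   ] jaw ang -0.6 r 0.129 ang -91.17 F [-0.4 -0.1  0.5] w 0.516 j [-0.34  0.34  0.53  1.79 -0.19  1.06  0.24]
```

View pics/scene7.png

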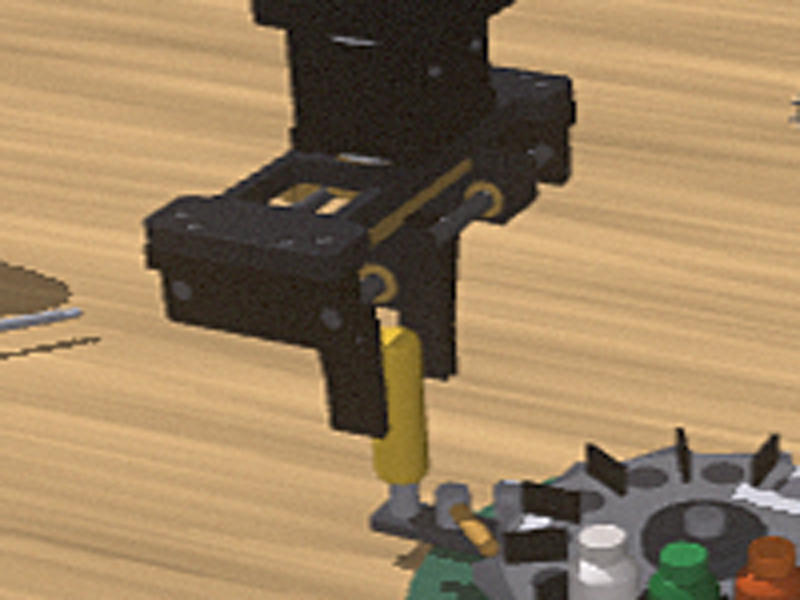

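The tips are now at about z=0.074, level with the middle of the handle. One more centimetre, then close.

```bash
python3 -m handwheel '[{"xyz":[0,0,-0.5],"angular":[0,0,0]},{"xyz":[0,0,-0.5],"angular":[0,0,0]},{"xyz":[0,0,0],"angular":[0,0,0]},{"xyz":[0,0,0],"angular":[0,0,0]}]' 1.0 15;  python3 -m handwheel '[{"xyz":[0,0,0],"angular":[0,0,0]},{"xyz":[0,0,0],"angular":[0,0,0]},{"xyz":[0,0,0],"angular":[0,0,0]},{"xyz":[0,0,0],"angular":[0,0,0]}]'
python3 - <<'E'
from h import *
rep();d=get_image("scene");cv2.imwrite("pics/scene8.png",cv2.resize(d["pixels"][100:260,140:340],None,fx=4,fy=3.75,interpolation=cv2.INTER_CUBIC))
rep()
E
```

```text
time: 6.32
position: [0.5855, -0.0843, 0.0265]
tool_rot: [0.01, 1.567, -0.007]
ft_force: [1.1, -0.0, 1.2]
grip_width: 0.298
time: 6.65
position: [0.5853, -0.0842, 0.0263]
tool_rot: [0.01, 1.567, -0.007]
ft_force: [0.1, -0.2, -1.6]
grip_width: 0.248
t 6.65 pos [ 0.5853 -0.0842  0.0263] xax [ 0.004  0.002 -1.   ] jaw ang -0.6 r 0.1291 ang -91.18 F [ 0.1 -0.2 -1.6] w 0.248 j [-0.34  0.35  0.52  1.8  -0.2   1.04  0.25]
t 6.7 pos [ 0.5853 -0.0842  0.0263] xax [ 0.004  0.002 -1.   ] jaw ang -0.6 r 0.1291 ang -91.18 F [-0.   0.7 -0.7] w 0.25 j [-0.34  0.35  0.52  1.8  -0.2   1.04  0.25]
```

View pics/scene8.png

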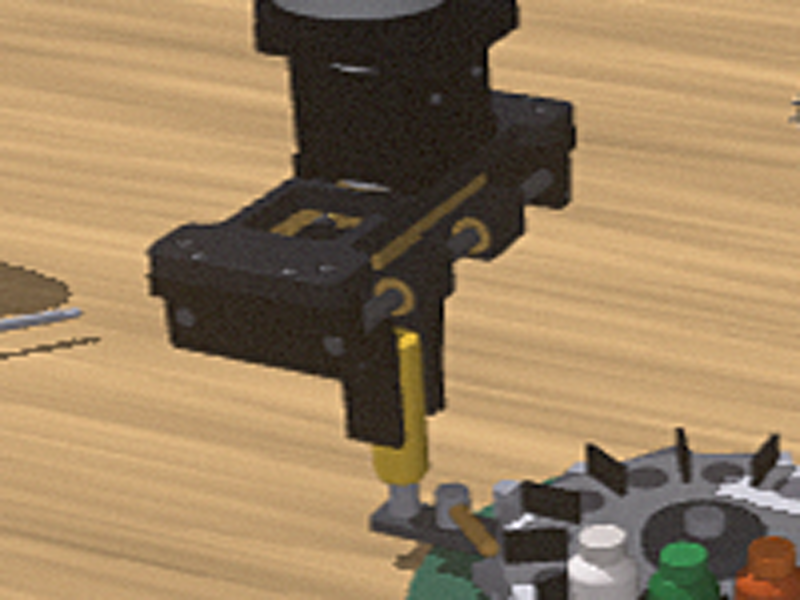

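The jaws hold the handle at 21.8 mm, which matches its diameter, with the tips well below its top. First stroke: arc rows of about 4° each.

```bash
python3 -m handwheel '[{"xyz":[0.9,0.02,0],"angular":[0,0,4]},{"xyz":[0.9,0.08,0],"angular":[0,0,4]},{"xyz":[0.9,0.14,0],"angular":[0,0,4]},{"xyz":[0.88,0.2,0],"angular":[0,0,4]}]'
python3 - <<'E'
from h import *
rep()
E
```

```text
time: 7.03
position: [0.6194, -0.0805, 0.0263]
tool_rot: [-0.213, 1.56, 0.219]
ft_force: [-1.1, 0.1, 0.3]
grip_width: 0.25
t 7.03 pos [ 0.6194 -0.0805  0.0263] xax [-0.001  0.004 -1.   ] jaw ang 15.8 r 0.1292 ang -75.95 F [-1.1  0.1  0.3] w 0.25 j [-0.28  0.41  0.46  1.71 -0.21  1.07  0.52]
```

Tracking the arc well: r is constant, it is at -76° and the force is low. I'll continue to the front stop, near -55°.

```bash
python3 -m handwheel '[{"xyz":[0.86,0.26,0],"angular":[0,0,4]},{"xyz":[0.84,0.32,0],"angular":[0,0,4]},{"xyz":[0.82,0.38,0],"angular":[0,0,4]},{"xyz":[0.79,0.44,0],"angular":[0,0,4]},{"xyz":[0.5,0.3,0],"angular":[0,0,2]}]'
python3 - <<'E'
from h import *
rep()
E
python3 -m handwheel '[{"xyz":[0.4,0.3,0],"angular":[0,0,2]},{"xyz":[0.4,0.3,0],"angular":[0,0,1]}]';python3 - <<'E'
from h import *
rep()
t=get_image("top");cv2.imwrite("pics/top9.png",cv2.resize(t["pixels"][150:390,240:560],None,fx=2.5,fy=2.5));rep()
E
```

```text
time: 7.45
position: [0.6584, -0.0637, 0.0263]
tool_rot: [-0.467, 1.522, 0.475]
ft_force: [-2.8, 0.5, 0.9]
grip_width: 0.246
t 7.45 pos [ 0.6584 -0.0637  0.0263] xax [-0.004  0.004 -1.   ] jaw ang 34.5 r 0.1294 ang -57.05 F [-2.8  0.5  0.9] w 0.246 j [-0.24  0.48  0.39  1.6  -0.2   1.11  0.8 ]
time: 7.62
position: [0.6634, -0.0602, 0.0261]
tool_rot: [-0.51, 1.52, 0.518]
ft_force: [-15.1, -5.9, 8.7]
grip_width: 0.249
t 7.62 pos [ 0.6634 -0.0602  0.0261] xax [-0.012  0.001 -1.   ] jaw ang 37.6 r 0.1293 ang -54.31 F [-15.1  -5.9   8.7] w 0.249 j [-0.23  0.49  0.38  1.58 -0.19  1.12  0.84]
t 7.67 pos [ 0.6633 -0.0602  0.0262] xax [-0.013  0.001 -1.   ] jaw ang 37.6 r 0.1292 ang -54.37 F [-9.  -3.8  4.9] w 0.249 j [-0.23  0.49  0.38  1.58 -0.19  1.12  0.84]
```

View pics/top9.png

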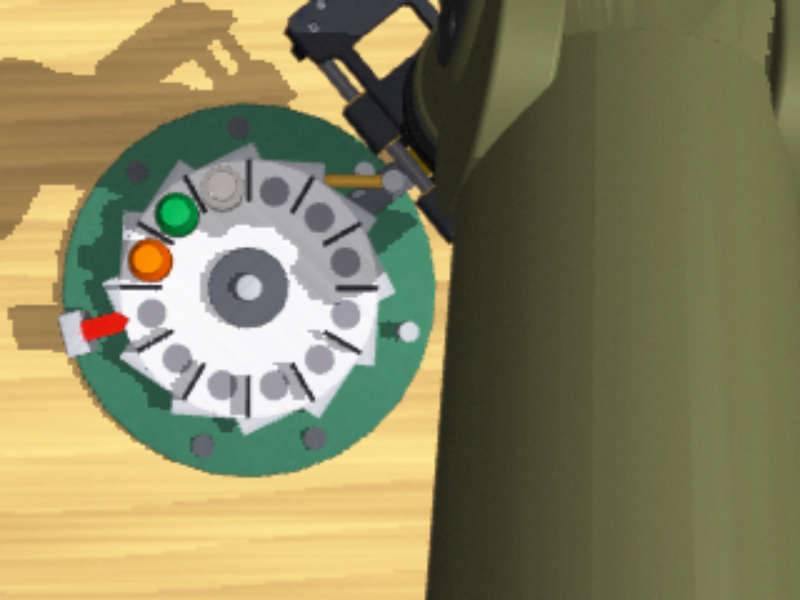

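The first stroke reached the front stop (reaction about 15 N). The amber bottle is at (150,261) in the crop, one station short, and all three bottles are standing. Now the return stroke.

```bash
python3 -m handwheel '[{"xyz":[-0.76,-0.5,0],"angular":[0,0.7,-4]},{"xyz":[-0.79,-0.44,0],"angular":[0,0,-4]},{"xyz":[-0.82,-0.38,0],"angular":[0,0,-4]},{"xyz":[-0.84,-0.32,0],"angular":[0,0,-4]},{"xyz":[-0.86,-0.26,0],"angular":[0,0,-4]}]'
python3 - <<'E'
from h import *
rep()
E
```

```text
time: 8.08
position: [0.6251, -0.0782, 0.0263]
tool_rot: [-0.221, 1.574, 0.241]
ft_force: [0.6, -0.9, -0.1]
grip_width: 0.25
t 8.08 pos [ 0.6251 -0.0782  0.0263] xax [-0.017  0.01  -1.   ] jaw ang 16.8 r 0.1284 ang -73.21 F [ 0.6 -0.9 -0.1] w 0.25 j [-0.27  0.44  0.46  1.67 -0.22  1.1   0.54]
```

```bash
python3 -m handwheel '[{"xyz":[-0.88,-0.24,0],"angular":[0,0,-4]},{"xyz":[-0.9,-0.14,0],"angular":[0,0,-4]},{"xyz":[-0.9,-0.08,0],"angular":[0,0,-4]},{"xyz":[-0.9,-0.02,0],"angular":[0,0,-4]},{"xyz":[-0.9,0.04,0],"angular":[0,0,-4]}]'
python3 - <<'E'
from h import *
rep()
E
python3 -m handwheel '[{"xyz":[-0.5,0.06,0],"angular":[0,0,-2]},{"xyz":[-0.4,0.04,0],"angular":[0,0,-1]},{"xyz":[0,0,0],"angular":[0,0,0]}]';python3 - <<'E'
from h import *
rep()
t=get_image("top");cv2.imwrite("pics/top10.png",cv2.resize(t["pixels"][150:390,240:560],None,fx=2.5,fy=2.5));rep()
E
```

```text
time: 8.5
position: [0.5794, -0.0833, 0.0263]
tool_rot: [0.069, 1.58, -0.046]
ft_force: [-0.2, 0.5, -1.1]
grip_width: 0.25
t 8.5 pos [ 0.5794 -0.0833  0.0263] xax [-0.009  0.015 -1.   ] jaw ang -4.2 r 0.1283 ang -93.85 F [-0.2  0.5 -1.1] w 0.25 j [-0.34  0.35  0.54  1.8  -0.22  1.06  0.2 ]
time: 8.75
position: [0.571, -0.0823, 0.0263]
tool_rot: [0.115, 1.572, -0.091]
ft_force: [0.3, -0.6, -3.3]
grip_width: 0.245
t 8.75 pos [ 0.571  -0.0823  0.0263] xax [-0.003  0.016 -1.   ] jaw ang -7.5 r 0.1283 ang -97.61 F [ 0.3 -0.6 -3.3] w 0.245 j [-0.36  0.33  0.55  1.83 -0.21  1.05  0.14]
t 8.8 pos [ 0.571  -0.0823  0.0264] xax [-0.004  0.016 -1.   ] jaw ang -7.5 r 0.1283 ang -97.63 F [ 2.5 -1.1 -3.9] w 0.248 j [-0.36  0.33  0.55  1.83 -0.21  1.05  0.14]
```

View pics/top10.png

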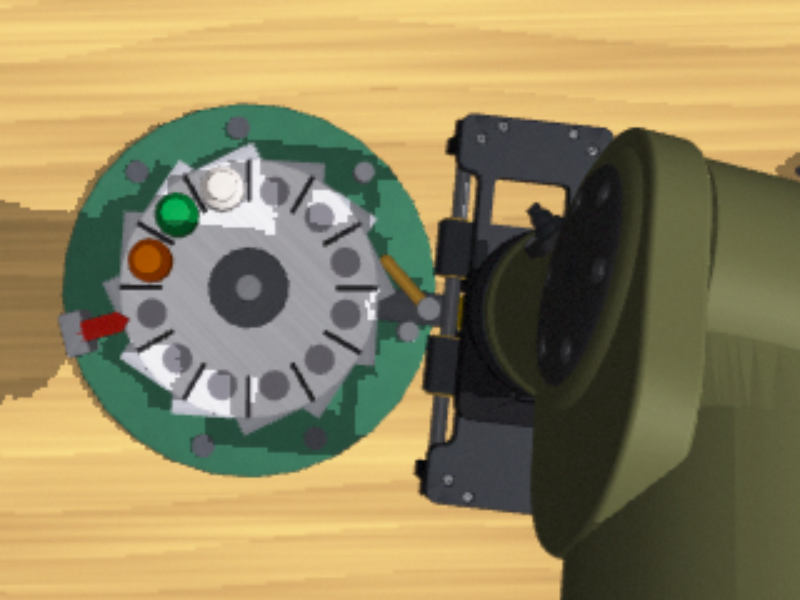

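The lever is at the back stop (-97.6°) and the dial hasn't moved: the amber bottle is still at (150,261). Second forward stroke.

```bash
python3 -m handwheel '[{"xyz":[0.9,-0.1,0],"angular":[0,0,4]},{"xyz":[0.9,-0.04,0],"angular":[0,0,4]},{"xyz":[0.9,0.02,0],"angular":[0,0,4]},{"xyz":[0.9,0.08,0],"angular":[0,0,4]},{"xyz":[0.9,0.14,0],"angular":[0,0,4]}]'
python3 - <<'E'
from h import *
rep()
E
```

```text
time: 9.22
position: [0.6148, -0.0808, 0.0263]
tool_rot: [-0.169, 1.576, 0.196]
ft_force: [-1.1, 0.6, 0.2]
grip_width: 0.249
t 9.22 pos [ 0.6148 -0.0808  0.0263] xax [-0.015  0.015 -1.   ] jaw ang 13.3 r 0.1284 ang -77.94 F [-1.1  0.6  0.2] w 0.249 j [-0.28  0.42  0.47  1.7  -0.22  1.09  0.49]
```

```bash
python3 -m handwheel '[{"xyz":[0.88,0.2,0],"angular":[0,0,4]},{"xyz":[0.86,0.26,0],"angular":[0,0,4]},{"xyz":[0.84,0.32,0],"angular":[0,0,4]},{"xyz":[0.82,0.38,0],"angular":[0,0,4]},{"xyz":[0.79,0.44,0],"angular":[0,0,3]}]'
python3 - <<'E'
from h import *
rep()
E
```

```text
time: 9.63
position: [0.6576, -0.0632, 0.0263]
tool_rot: [-0.441, 1.543, 0.471]
ft_force: [-2.7, 0.1, 1.5]
grip_width: 0.251
t 9.63 pos [ 0.6576 -0.0632  0.0263] xax [-0.025  0.012 -1.   ] jaw ang 33.3 r 0.1285 ang -57.18 F [-2.7  0.1  1.5] w 0.251 j [-0.24  0.49  0.39  1.58 -0.21  1.13  0.79]
```

```bash
python3 -m handwheel '[{"xyz":[0.4,0.3,0],"angular":[0,0,2]},{"xyz":[0.4,0.3,0],"angular":[0,0,1]},{"xyz":[0.3,0.2,0],"angular":[0,0,0]}]';python3 - <<'E'
from h import *
rep()
t=get_image("top");cv2.imwrite("pics/top11.png",cv2.resize(t["pixels"][150:390,240:560],None,fx=2.5,fy=2.5));rep()
E
```

```text
time: 9.88
position: [0.6615, -0.0599, 0.0261]
tool_rot: [-0.485, 1.553, 0.517]
ft_force: [-8.7, -1.1, 6.3]
grip_width: 0.255
t 9.88 pos [ 0.6615 -0.0599  0.0261] xax [-0.044  0.007 -0.999] jaw ang 36.5 r 0.1279 ang -54.96 F [-8.7 -1.1  6.3] w 0.255 j [-0.23  0.52  0.38  1.55 -0.2   1.16  0.83]
t 9.93 pos [ 0.6614 -0.0599  0.026 ] xax [-0.045  0.007 -0.999] jaw ang 36.5 r 0.1279 ang -54.95 F [-10.3  -2.4   6.2] w 0.251 j [-0.23  0.52  0.38  1.55 -0.2   1.16  0.83]
```

View pics/top11.png

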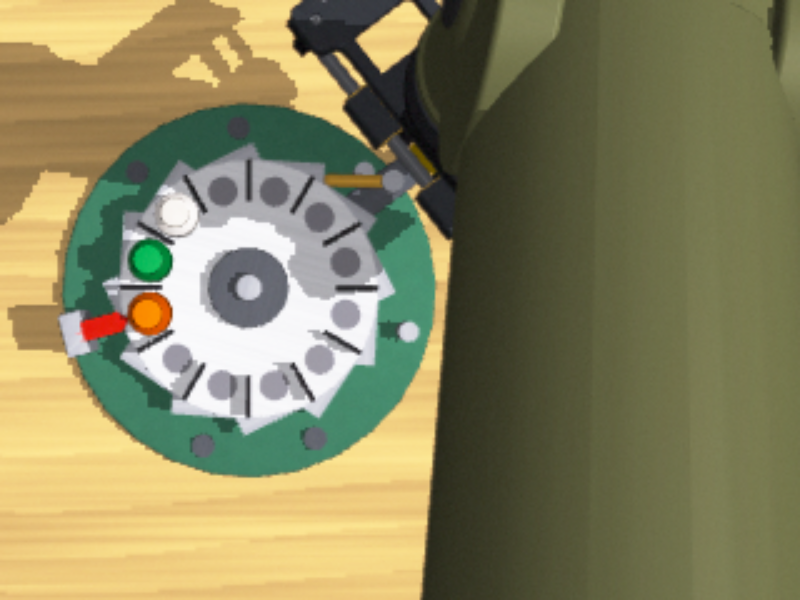

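The amber bottle is at (150,314), right at the pointer tip, with all three bottles standing. I'll relax the push, release and retreat upwards.

```bash
python3 -m handwheel '[{"xyz":[0,0,0],"angular":[0,0,0]},{"xyz":[0,0,0],"angular":[0,0,0]},{"xyz":[0,0,0],"angular":[0,0,0]},{"xyz":[0,0,0],"angular":[0,0,0]},{"xyz":[0,0,0],"angular":[0,0,0]}]' 5.5;python3 - <<'E'
from h import *
rep()
E
```

```text
time: 10.35
position: [0.6616, -0.0602, 0.0266]
tool_rot: [-0.484, 1.555, 0.518]
ft_force: [0.3, 0.3, -0.1]
grip_width: 0.547
t 10.35 pos [ 0.6616 -0.0602  0.0266] xax [-0.046  0.007 -0.999] jaw ang 36.5 r 0.1282 ang -54.99 F [ 0.3  0.3 -0.1] w 0.547 j [-0.23  0.52  0.38  1.55 -0.2   1.17  0.83]
```

```bash
python3 -m handwheel '[{"xyz":[0,0,0.8],"angular":[0,0,0]},{"xyz":[0,0,0.8],"angular":[0,0,0]},{"xyz":[0,0,0.8],"angular":[0,0,0]}]';python3 - <<'E'
from h import *
rep()
E
```

```text
time: 10.6
position: [0.6603, -0.0593, 0.0503]
tool_rot: [-0.484, 1.558, 0.52]
ft_force: [-0.4, 0.5, -0.8]
grip_width: 0.624
t 10.6 pos [ 0.6603 -0.0593  0.0503] xax [-0.05   0.007 -0.999] jaw ang 36.5 r 0.1267 ang -55.22 F [-0.4  0.5 -0.8] w 0.624 j [-0.24  0.5   0.39  1.53 -0.19  1.21  0.83]
```

```bash
python3 -m handwheel '[{"xyz":[0.1,-0.1,1],"angular":[0,0,0]},{"xyz":[0,0,1],"angular":[0,0,0]},{"xyz":[0,0,1],"angular":[0,0,0]},{"xyz":[0,0,1.5],"angular":[0,0,0]}]';python3 -m handwheel '[{"xyz":[0,0,2],"angular":[0,0,0]},{"xyz":[0,0,2],"angular":[0,0,0]},{"xyz":[0,-2,1],"angular":[0,0,0]},{"xyz":[0,-2,0],"angular":[0,0,0]},{"xyz":[0,0,0],"angular":[0,0,0]}]';python3 -m handwheel '[{"xyz":[0,0,0],"angular":[0,0,0]},{"xyz":[0,0,0],"angular":[0,0,0]},{"xyz":[0,0,0],"angular":[0,0,0]}]'
python3 - <<'E'
from h import *
rep()
t=get_image("top")
q,s=blob(t["pixels"],(5,150,80),(18,255,255),(285,255,315,295));print("amber px",q,s)
r,_=blob(t["pixels"],(0,150,80),(4,255,255),(260,265,296,295))
p=px2w(t,*q,.07)[:2]-C;print("amber r",np.hypot(*p),"ang",np.degrees(np.arctan2(p[1],p[0])))
d=get_image("scene");cv2.imwrite("pics/scene12.png",d["pixels"]);rep()
E
```

```text
time: 10.93
position: [0.6615, -0.0602, 0.1001]
tool_rot: [-0.484, 1.557, 0.52]
ft_force: [-0.1, 1.1, -0.5]
grip_width: 0.63
time: 11.35
position: [0.6646, -0.0998, 0.163]
tool_rot: [-0.489, 1.545, 0.52]
ft_force: [-0.6, -1.0, -1.1]
grip_width: 0.633
time: 11.6
position: [0.6651, -0.0984, 0.165]
tool_rot: [-0.488, 1.543, 0.519]
ft_force: [0.0, 0.3, 0.1]
grip_width: 0.634
t 11.6 pos [ 0.6651 -0.0984  0.165 ] xax [-0.035  0.009 -0.999] jaw ang 36.7 r 0.1627 ang -61.7 F [0.  0.3 0.1] w 0.634 j [-0.19  0.43  0.42  1.39 -0.17  1.4   0.87]
amber px [299.49159664 274.98739496] [  6  12  18  17 238]
amber r 0.05898124052289331 ang 103.73280860941755
t 11.7 pos [ 0.665  -0.0981  0.1646] xax [-0.036  0.009 -0.999] jaw ang 36.8 r 0.1623 ang -61.67 F [-0.5  1.  -0.1] w 0.633 j [-0.19  0.43  0.42  1.39 -0.17  1.4   0.87]
```

View pics/scene12.png

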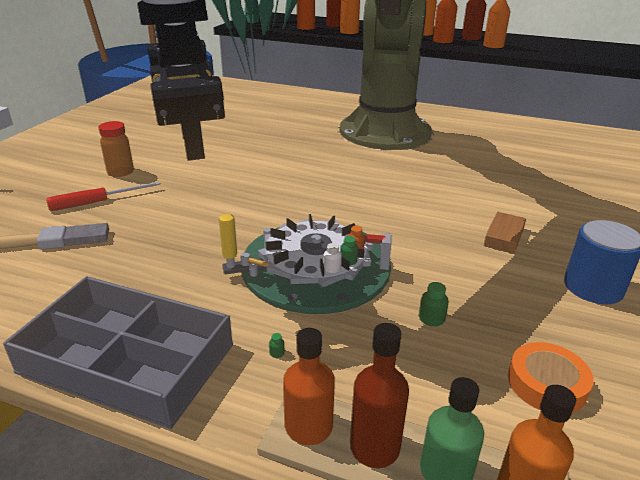

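The gripper is clear. The amber bottle at (357,235) stands by the pointer, at r=59 mm and 103.7°, against a pointer direction of 103.7°. The green bottle at (349,250) and the white bottle at (333,258) are upright.

```bash
python3 -c "
from bench import *
print(close_job())"
```

```text
the job is handed in; nothing more can be done
None
```

I pumped the yellow handle through two full strokes, which brought the amber bottle from two stations short to the red pointer. I then let go, backed the arm away and handed the job in at about 11.7 s.

**Last checks:**
- **Amber bottle:** it was 59 mm from the axis at 103.7°. The station is at 60 mm and the pointer's measured direction is 103.7°, so it was about 1 mm off.
- **Other bottles:** all three bottles looked upright in the last pictures.
- **Release:** the gripper was clear of everything and the wrist force was about zero.
- **Not checked:** I took no separate reading of how still the dial and bottle were before handing in. I saw no sign of contact with the dial or the bottles, but had no direct measure of it.

**Disagreement:** at the handle, the reported tool height read about 36 mm lower than the scene and wrist cameras showed. My first grip there caught only the very top of the handle. I trusted the cameras, opened, went lower and re-gripped at mid-height. The jaws then closed to 21.8 mm, matching the 22 mm handle. I did not find the cause.

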